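# Set a snap trap and test-fire it with a hex key

### The job

Test the plastic snap trap that is taped to the desk before it goes out behind the balcony door: push its setting lever down until the catch takes and holds the jaw open by itself, stopping when the lever meets its stop and never forcing it. Then pick up the hex key, keep the hand away from the jaw and the treadle, and trip the treadle with the key. Draw the key out so that the jaw shuts fully, and lay it flat on the desk, not dropped, clear of the trap, with the other things left where they are.

Things in the scene. Friction and masses are not known exactly. Their poses are not given: they have to be found in the camera images.
- trap: The snap trap, a black and grey plastic clam-jaw trap 150 mm long, 70 mm wide, fixed to the desk with tape. Origin on the desk surface straight under the jaw's hinge; x points to the mouth (front), y to its left, z up. The base plate is 5 mm thick and reaches from x = -62 to +88 mm; a 12 mm high rim runs round the mouth, and two hinge cheeks at y = +-22 mm stand 42 mm high.
- hinge (a point): Middle of the jaw's hinge axis, 36 mm above the desk; the axis runs along the trap's y.
- jaw (a joint): Opening of the jaw in rad: 0 shut, as at the start. A torsion spring pulls it shut. The catch takes it somewhere between 0.85 and 1.25; where differs from trap to trap and cannot be seen. About 0.03 rad past the catch a firm stop follows. Let go short of the catch it springs shut.
- lever_end (a point): Middle of the outer (rear) edge of the setting lever, a flat grey plate 40 mm wide, 4 mm thick, from 4 to 48 mm behind the hinge axis. With the jaw shut it rises backward (to -x of the trap) at 35 degrees. Pushed down it turns back and down about the hinge axis, one for one with the jaw's opening; caught, it slopes 14 to 37 degrees below level.
- jaw_front (a point): Middle of the front bar of the jaw's biting half, a grey frame 60 mm wide with its front bar 75 mm from the hinge axis, lying over the mouth when shut. Held open by the catch it leans forward at 35 to 58 degrees above level and swings down hard when tripped. The hand must not touch it.
- lever_pad (a point): Centre of the ribbed upper face of the setting lever, 40 mm from the hinge axis, 61 mm above the desk while the jaw is shut, 14 to 29 mm when caught. Pushed square here the lever takes about 5 N at first and 10 to 12 N just before the catch; at the stop the force climbs by about 8 N per mm, and beyond 24 N the plastic may crack.
- pedal: The grey treadle inside the mouth, between the sides of the jaw frame. Its origin is its pivot, 20 mm in front of the hinge and 11 mm above the desk; its plate is 34 mm wide and reaches to 66 mm in front of the hinge. The hand must not touch it.
- treadle_cup (a point): Centre of the flat top of the round bait cup (22 mm across) on the treadle, 52 mm in front of the hinge, 25 mm above the desk: the place to press down. About 2 N trips it within 1 to 4 mm; it goes down 8 mm in all. With the jaw caught open it can be reached from either side of the trap, or from the front, over the 12 mm rim.
- key_mid (a point): Where to grip the chrome hex key: on the centre line of its long arm near the balance point, 4 mm above the desk. A hexagon bar 8 mm across flats, about 100 g, lying flat; the long arm runs from the bend 75 mm behind this point to its free end 115 mm ahead. At the bend a 40 mm short arm turns off level at a right angle. x points to the free end, y along the short arm, z up.
- key_tip (a point): Free end of the hex key's long arm, on the bar's centre line.
- hexkey: The hex key; origin 4 mm below key_mid, with the same axes.
- bins: Stack of four small purple plastic bins, 105 by 78 mm and 160 mm high. Leave alone. Origin under its centre.
- mallet: Walnut mallet lying on the desk, head 100 by 48 by 50 mm, handle 186 mm. Leave alone. Origin under the head.
- foot: Beige adjustable furniture foot standing on its 48 mm disc, threaded stem up, 53 mm high. Leave alone. Origin under its centre.
- cambolt: Steel cam bolt 44 mm long, 7 mm thick, lying on the desk. Leave alone. Origin under its centre.
Things that resemble listed ones, but are neither listed nor needed, are in the scene too. What is meant by the hexkey is not red, and is the larger of those in its own colour. What is shaped like the trap but orange or red is not meant.

How it is judged:
On the way, in this order (a step that is already met when the one before it is completed fails the run):
1. the catch holds the jaw open by itself, nothing touching the lever or the jaw (value of joint jaw above 0.78 rad and contact force between anything else and lever_plate below 0.1 N and contact force between anything else and lever_rim below 0.1 N and contact force between anything else and bite_right below 0.1 N and contact force between anything else and bite_left below 0.1 N and contact force between anything else and bite_front below 0.1 N and contact force between anything else and bite_hood below 0.1 N), for 0.4 s.
2. the hex key presses the treadle while the jaw is still caught open (value of joint jaw above 0.78 rad and contact force between hexkey and pedal above 0.3 N).
3. the jaw has been released (value of joint jaw below 0.5 rad).
At the end, for the whole second after the job is handed in: The jaw is fully shut again (within 0.05 rad), the hex key lies still and flat on the desk (its bar's centre line less than 10 mm above it) and does not touch the trap (value of joint jaw below 0.05 rad and height (world z) of key_mid between 0 and 0.01 m and height (world z) of key_tip below 0.01 m and linear speed of hexkey below 0.02 m/s and contact force between hexkey and trap below 0.05 N).
It fails at once if the setting lever is pushed with more than 24 N (contact force between anything else and lever_plate above 24 N or contact force between anything else and lever_rim above 24 N).
It fails at once if the hand or arm touches the biting half of the jaw or the treadle (contact force between any of the fingers, the arm and bite_right above 0.5 N or contact force between any of the fingers, the arm and bite_left above 0.5 N or contact force between any of the fingers, the arm and bite_front above 0.5 N or contact force between any of the fingers, the arm and bite_hood above 0.5 N or contact force between any of the fingers, the arm and pedal above 0.5 N).
It fails at once if the hex key is dropped (falls freely from more than about 25 mm) (linear speed of hexkey above 0.7 m/s and contact force between the fingers and hexkey below 0.05 N).
It fails at once if the bins, mallet, furniture foot or cam bolt is moved by more than 15 mm (distance of any of bins, mallet, foot, cambolt from where it was at the start of the episode above 0.015 m).
It also fails if it takes over 72 s, if anything falls off the work surface, if the arm or the gripper's body presses on something with over 40 N, if the wrist force passes 120 N, or if a joint passes its speed limit or range.

### The arm

A 6-joint arm with a two-finger parallel gripper is mounted at the origin on the work surface. World frame = base frame: x ahead of the robot, y to its left, z up, the work surface at z = 0. Lengths are in m, angles in rad, forces in N, time in s.
With the tool pointing down it reaches from about 0.3 to 0.775 m from the base axis. Payload 14.6 kg.
Tool frame: the origin (TCP) lies on the centre line of the jaws, within the pads' length; the fingertips stand 19 mm ahead of it and the grasp point (between the pads) is the TCP; y points along the fingers, x is the direction in which the jaws open and shut, and the axes are right-handed (so a half turn about y gives the same grasp; the last joint's range is limited). The gripper opens to 94 mm and grips with 3 to 60 N. Pads are 16 mm wide; open, the fingers measure 119 mm over their backs; the gripper's body (75 mm by 177 mm) begins 78 mm behind the grasp point.
Start: joints at [-1.351, 0.3, 1.521, -0, 1.321, -0.067], TCP at [0.156, -0.528, 0.224] pointing down, gripper open.
Joint ranges: [-3.03, 3.03], [-0.79, 2.21], [0.23, 2.52], [-1.04, 4.18], [0, 3.07], [-2.55, 2.55]. Speed limits (rad/s): [2.22, 2.22, 2.57, 3.14, 3.14, 3.14].

### API

Orientations are given as [roll, pitch, yaw] about the fixed x, y, z axes, in that order (R = Rz(yaw) Ry(pitch) Rx(roll)).
In Python, from station import get_obs, cams, workorder gives the robot as it stands.
- The arm moves only by the shell command python3 -m handwheel 'ROWS' [FORCE]. ROWS is JSON, a list of rows, each an object of numbers: "fingers": the opening, from -1 (shut) to 1 (fully open); "x", "y", "z": the shift along the tool's x, y, z in m; "spin": the turn about the tool's y in degrees. In form: [{"fingers": .., "x": .., "y": .., "z": .., "spin": ..}, ...]. A call has exactly 10 rows; each row is the pose to reach, as a shift and turn from the pose commanded when the call began, along the tool's axes at that moment; what a row does not reach only later rows make up. A row lasts 1/10 s, in which the tool goes at most 50 mm and 8.59 degrees, less where a joint would pass 70% of its speed; a pose out of reach is approached as far as the arm can. A call with a gripper value outside its range is refused whole. The fingers move at their own pace and stop on an object; FORCE is the grip in N (left out, the last holds). Time passes only in rows, so rows that repeat a pose let the fingers close, or fill a call up. It gives the time, the measured TCP pose, the force and the opening at its end, in the units of the state.
- get_obs(): the state, without advancing time (a new reading comes with each control period).
- cams.camera(name): name is "side" or "top"; returns (picture, depth): 384x512x3 uint8, red, green, blue; 384x512 float32, m along the optical axis (not along the pixel's ray), 0 where there is no reading.
- cams.get_calibration(name): a dict with "fx", "fy", "cx", "cy" (pixels), "dist" ([k1, k2, p1, p2, k3] as OpenCV has them; the pictures are not rectified), "view" (4x4, takes a point from world to camera coordinates). Camera axes: x right, y down, z forward; pixel columns grow to the right and rows downward; lengths in m; the calibration is good to about 2 mm. A picture is of the moment at which its call begins. get_calibration takes no time and is no camera call.
- workorder.hand_in(): hands the job in, once; it reports no verdict.
The state is a dict: "time_s": time; "qpos": joint angles; "joint_vel": joint speeds; "tau": joint torques, N m; "ee_pos": TCP position; "eef_rot": TCP orientation; "force": force on the tool from outside, world axes, zero at the start; "moment": the same for the moment, N m; "grip_width": finger opening in m.
Only numpy, scipy, OpenCV 4.12 (cv2) and the standard library are available. Lean on these libraries where they do the work, as an engineer would, in place of code of your own. Each camera call takes 0.05 s, during which the arm holds its last target. There are 200 camera calls.

## Working session

There is one attempt and no reset: what is moved stays moved. The work goes in short steps, Python scripts to look and compute and a shell command to move; the robot and the scene stay as the last step left them, time stands still between calls to the robot, and variables do not carry over. Pictures are saved under pics/ and viewed, about 8 in all and at most 12, crops included, and the job is handed in when it is done.

```bash
ls; mkdir -p pics; cat > h.py <<'E'
import numpy as np, cv2
from station import get_obs, cams, workorder
from scipy.spatial.transform import Rotation as R
def shot(n):
    im,d=cams.camera(n); np.savez(f'/tmp/{n}.npz',im=im,d=d); return im,d
def load(n):
    f=np.load(f'/tmp/{n}.npz'); return f['im'],f['d']
def ray(n,uv):
    c=cams.get_calibration(n);K=np.array([[c['fx'],0,c['cx']],[0,c['fy'],c['cy']],[0,0,1]])
    p=cv2.undistortPoints(np.array(uv,float).reshape(-1,1,2),K,np.array(c['dist'],float)).reshape(-1,2)
    V=np.array(c['view']);d=np.c_[p,np.ones(len(p))]@V[:3,:3]
    return -V[:3,:3].T@V[:3,3],d
def onz(n,uv,z):
    o,d=ray(n,uv);return o+d*((z-o[2])/d[:,2])[:,None]
def dep(n,uv,D):
    o,d=ray(n,uv);uv=np.array(uv,int).reshape(-1,2);return o+d*D[uv[:,1],uv[:,0]][:,None]
def proj(n,P):
    c=cams.get_calibration(n);K=np.array([[c['fx'],0,c['cx']],[0,c['fy'],c['cy']],[0,0,1]])
    V=np.array(c['view']);return cv2.projectPoints(np.array(P,float).reshape(-1,1,3),cv2.Rodrigues(V[:3,:3])[0],V[:3,3],K,np.array(c['dist'],float))[0].reshape(-1,2)
def save(im,name,box=None,s=1):
    if box: im=im[box[1]:box[3],box[0]:box[2]]
    cv2.imwrite('pics/'+name,cv2.resize(im[:,:,::-1],None,fx=s,fy=s,interpolation=cv2.INTER_CUBIC))
def st():
    o=get_obs();print({k:np.round(o[k],4).tolist() for k in('time_s','qpos','ee_pos','eef_rot','force','grip_width')});return o
E
python3 - <<'E'
from h import *
a,_=shot('top');b,_=shot('side');save(a,'top1.png',s=1.5);save(b,'side1.png',s=1.5);st()
for n in('top','side'):
    c=cams.get_calibration(n);print(n,c['fx'],ray(n,[[256,192]]))
E
```

```text
pics
{'time_s': 0.1, 'qpos': [-1.3506, 0.3004, 1.5215, 0.0, 1.3207, -0.0666], 'ee_pos': [0.1555, -0.5273, 0.224], 'eef_rot': [-1.5707, 0.001, -1.284], 'force': [0.428, 1.5875, -0.4187], 'grip_width': 0.0944}
top 422.48970036425453 (array([0.34921034, 0.02095218, 1.20114719]), array([[ 0.16315096,  0.01673839, -0.9864669 ]]))
side 346.4792081883857 (array([ 0.32993807, -0.55507993,  0.80103148]), array([[ 0.2328781 ,  0.60157529, -0.76420171]]))
```

View pics/top1.png

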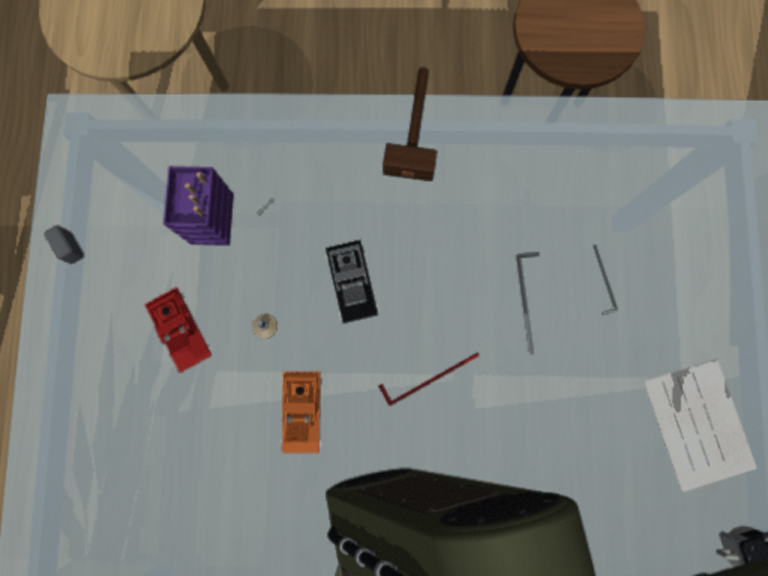

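View pics/side1.png

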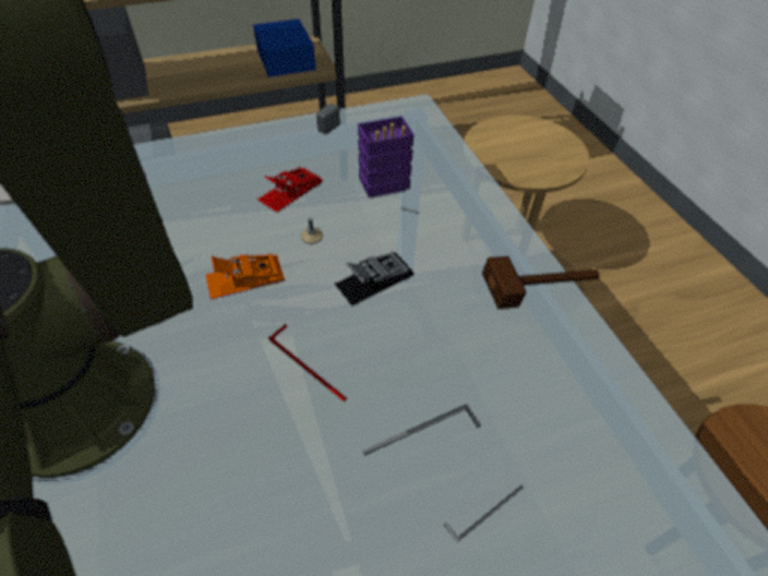

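Top view (1.5x): the black trap is at (352,282) with its cup to the far side. There are two other traps, red at (178,330) and orange at (302,412), and neither is meant. The chrome keys are a long one at (525,300) and a shorter one at (605,280); the red key at (430,380) is excluded. The long chrome key fits. Next I'll measure and confirm it with a crop.

```bash
python3 - <<'E'
from h import *
a,D=load('top')
c1=a[150:225,205:265]; c2=a[155:245,330:420]
save(np.hstack([cv2.resize(c1,(360,450),interpolation=2),cv2.resize(c2,(440,450),interpolation=2)]),'crop1.png')
# key masks via local background difference
g=cv2.cvtColor(a,cv2.COLOR_RGB2GRAY).astype(int); bg=cv2.medianBlur(a,31); df=np.abs(a.astype(int)-bg).sum(2)
m=(df>60).astype(np.uint8); m[:, :335]=0; m[:150]=0; m[240:]=0
n,l,s,_=cv2.connectedComponentsWithStats(m)
for i in range(1,n):
    if s[i,4]<40: continue
    y,x=np.where(l==i); P=onz('top',np.c_[x,y],.004); print(i,s[i],P.min(0).round(3),P.max(0).round(3))
    if s[i,0]<375:
        # long arm pixels
        t=P[P[:,0]<P[:,0].max()-.02]; vx=cv2.fitLine(t[:,:2].astype(np.float32),1,0,.001,.001).ravel(); print('line',vx)
        s_=(P[:,:2]-vx[2:])@vx[:2]; near=np.abs((P[:,:2]-vx[2:])@[-vx[1],vx[0]])<.006; print('ends',[vx[2:]+vx[:2]*q for q in(s_[near].min(),s_[near].max())])
# trap mask dark
m=((a.max(2)<60)).astype(np.uint8);m[:150]=0;m[225:]=0;m[:,:205]=0;m[:,265:]=0
m=cv2.morphologyEx(m,cv2.MORPH_CLOSE,np.ones((9,9)))
ct=max(cv2.findContours(m,0,2)[0],key=cv2.contourArea); r=cv2.minAreaRect(ct);b=cv2.boxPoints(r);print(r,b);print(onz('top',b,.005).round(4),onz('top',b,.012).round(4))
np.save('/tmp/box.npy',b)
E
```

```text
1 [395 163  17  47 159] [ 0.504 -0.402  0.004] [ 0.638 -0.36   0.004]
2 [344 168  16  68 299] [ 0.428 -0.256  0.004] [ 0.622 -0.212  0.004]
line [ 0.9933005   0.1155602   0.48886287 -0.22988723]
ends [array([ 0.42783943, -0.23698668]), array([ 0.61816691, -0.21484405])]
((234.01319885253906, 187.1826934814453), (51.054725646972656, 23.508014678955078), 77.125) [[216.86658 164.9162 ]
 [239.78357 159.67804]
 [251.15982 209.44919]
 [228.24283 214.68735]]
[[0.6253 0.1563 0.005 ]
 [0.6417 0.09   0.005 ]
 [0.4964 0.0542 0.005 ]
 [0.4804 0.1193 0.005 ]] [[0.6236 0.1555 0.012 ]
 [0.64   0.0896 0.012 ]
 [0.4956 0.054  0.012 ]
 [0.4797 0.1187 0.012 ]]
```

View pics/crop1.png

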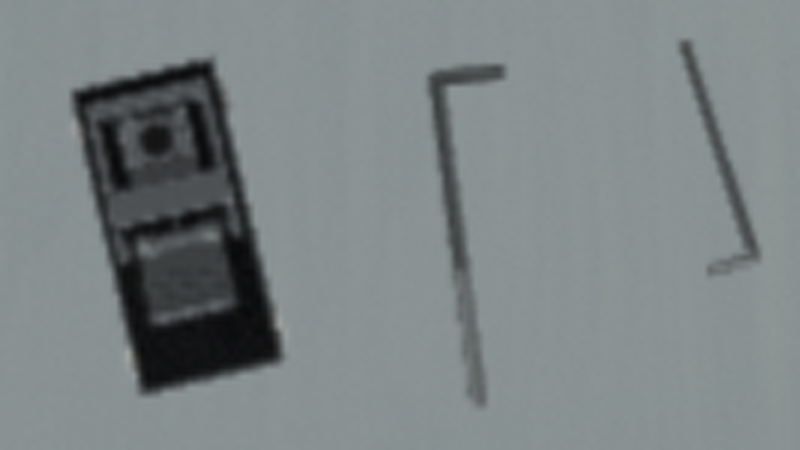

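The crop shows the black trap with its cup (150,140) to the far side and its lever (185,275) toward the robot. The longer chrome key, bend at (437,78) and free end at (480,400), is the one meant; the other chrome key at (720,150) is shorter. The trap origin is about (0.548, 0.102) with yaw 14°. Next I'll move over the lever with the fingers shut.

```bash
cat >> h.py <<'E'
TO=np.array([.5481,.1018]);TY=.244
def T(x,y=0): c,s=np.cos(TY),np.sin(TY); return TO+np.array([c*x-s*y,s*x+c*y])
def go(x,y,z,yaw=None):
    o=get_obs();r=R.from_euler('xyz',o['eef_rot']);print('tool dxyz',(r.inv().apply(np.array([x,y,z])-o['ee_pos'])).round(4), 'spin', None if yaw is None else -np.degrees(yaw-o['eef_rot'][2]).round(2))
E
python3 -m handwheel '[{"fingers":-1,"x":-0.25,"y":0,"z":0.26,"spin":2.5},{"fingers":-1,"x":-0.25,"y":0,"z":0.26,"spin":2.5},{"fingers":-1,"x":-0.25,"y":0,"z":0.26,"spin":2.5},{"fingers":-1,"x":-0.25,"y":0,"z":0.26,"spin":2.5},{"fingers":-1,"x":-0.25,"y":0,"z":0.26,"spin":2.5},{"fingers":-1,"x":-0.25,"y":0,"z":0.26,"spin":2.5},{"fingers":-1,"x":-0.25,"y":0,"z":0.26,"spin":2.5},{"fingers":-1,"x":-0.25,"y":0,"z":0.26,"spin":2.5},{"fingers":-1,"x":-0.25,"y":0,"z":0.26,"spin":2.5},{"fingers":-1,"x":-0.25,"y":0,"z":0.26,"spin":2.5}]' 40
python3 -c "
from h import *
print(T(-.028));go(*T(-.028),.13,.244-np.pi/2)"
```

```text
time_s: 1.1
ee_pos: [0.3339, -0.2149, 0.2243]
eef_rot: [-1.571, 0.0, -1.328]
force: [0.4, -1.1, 0.1]
grip_width: 0.0177
[0.52092938 0.09503559]
tool dxyz [-0.2558  0.0943  0.2561] spin -0.05
```

```bash

python3 -m handwheel '[{"fingers":-1,"x":-0.256,"y":0,"z":0.256,"spin":0},{"fingers":-1,"x":-0.256,"y":0,"z":0.256,"spin":0},{"fingers":-1,"x":-0.256,"y":0,"z":0.256,"spin":0},{"fingers":-1,"x":-0.256,"y":0,"z":0.256,"spin":0},{"fingers":-1,"x":-0.256,"y":0,"z":0.256,"spin":0},{"fingers":-1,"x":-0.256,"y":0,"z":0.256,"spin":0},{"fingers":-1,"x":-0.256,"y":0,"z":0.256,"spin":0},{"fingers":-1,"x":-0.256,"y":0.095,"z":0.256,"spin":0},{"fingers":-1,"x":-0.256,"y":0.095,"z":0.256,"spin":0},{"fingers":-1,"x":-0.256,"y":0.095,"z":0.256,"spin":0}]'
python3 - <<'E'
from h import *
o=st()
go(*T(-.028),.1,.244-np.pi/2)
b,D=shot('side');p=proj('side',[[*T(-.028),.111],[*T(-.033),.061],[*T(.052),.025]]);print(p)
im=b.copy()
for q in p: cv2.circle(im,tuple(int(v) for v in q.round()),1,(255,0,0),-1)
x,y=p[1].astype(int); bx=(x-60,y-60,x+60,y+40)
save(np.hstack([b[bx[1]:bx[3],bx[0]:bx[2]],im[bx[1]:bx[3],bx[0]:bx[2]]]),'lev1.png',s=3.3)
E
```

```text
time_s: 2.1
ee_pos: [0.5189, 0.0944, 0.124]
eef_rot: [-1.581, 0.001, -1.329]
force: [0.3, 0.4, 0.5]
grip_width: 0.0003
{'time_s': 2.1, 'qpos': [0.1105, 0.362, 1.6871, -0.0001, 1.1026, 1.4396], 'ee_pos': [0.5189, 0.0944, 0.124], 'eef_rot': [-1.5808, 0.0012, -1.329], 'force': [0.3146, 0.434, 0.536], 'grip_width': 0.0003}
tool dxyz [-0.0001  0.024   0.0024] spin -0.13
[[236.58648507 165.79817025]
 [235.44347644 178.62644967]
 [259.48709703 175.55184806]]
```

View pics/lev1.png

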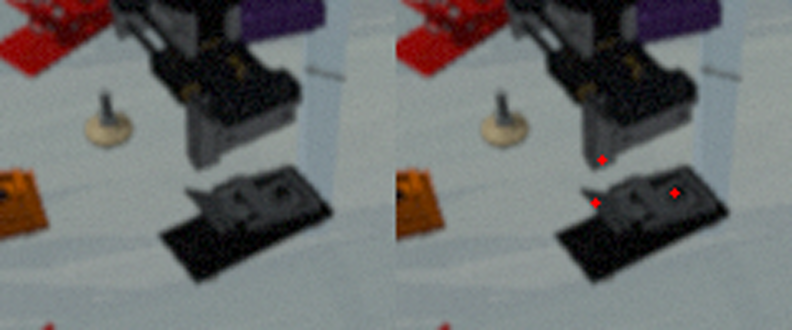

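The projected pad and cup points fall on the lever and the treadle cup. I'll check the hand's geometry ahead of the finger from the depth image before I press.

```bash
python3 - <<'E'
from h import *
b,D=load('side')
u,v=np.meshgrid(np.arange(170,300),np.arange(100,200));uv=np.c_[u.ravel(),v.ravel()]
P=dep('side',uv,D);ok=(D[uv[:,1],uv[:,0]]>0);P=P[ok]
q=P[:,:2]-T(-.028);c,s=np.cos(TY),np.sin(TY);X=q@[c,s];Y=q@[-s,c];Z=P[:,2]-.105
m=(np.abs(X)<.2)&(np.abs(Y)<.12)&(Z>-.005)&(Z<.2)
X,Y,Z=X[m]*1e3,Y[m]*1e3,Z[m]*1e3
for z in range(-10,200,10):
    k=(Z>=z)&(Z<z+10)
    if k.sum()>3: print(z,k.sum(),'X',np.percentile(X[k],[2,98]).round(),'Y',np.percentile(Y[k],[2,98]).round())
E
```

```text
0 12 X [-12.   5.] Y [-13.   4.]
10 27 X [-12.   6.] Y [-15.  12.]
20 23 X [-12.   3.] Y [-15.  10.]
30 22 X [-12.   0.] Y [-15.  10.]
40 25 X [-12.  -0.] Y [-15.  10.]
50 23 X [-12.  -1.] Y [-15.  10.]
60 17 X [-12.  -6.] Y [-15.   8.]
70 4 X [-11. -10.] Y [-13.  -0.]
90 33 X [-34.  27.] Y [-83.  73.]
100 139 X [-35.  29.] Y [-83.  73.]
110 240 X [-35.  24.] Y [-83.  72.]
120 147 X [-35.  30.] Y [-89.  76.]
130 553 X [-35.  28.] Y [-90.  81.]
140 179 X [-33.  22.] Y [-88.  71.]
150 72 X [-21.  22.] Y [-19.  31.]
160 38 X [-21.  22.] Y [-19.  -9.]
170 22 X [-35. -17.] Y [-19.  34.]
180 67 X [-37.  21.] Y [-39.  36.]
190 185 X [-38.  29.] Y [-39.  18.]
```

```bash

python3 -m handwheel '[{"fingers":-1,"x":0,"y":0.01,"z":0,"spin":0},{"fingers":-1,"x":0,"y":0.02,"z":0,"spin":0},{"fingers":-1,"x":0,"y":0.03,"z":0,"spin":0},{"fingers":-1,"x":0,"y":0.034,"z":0,"spin":0},{"fingers":-1,"x":0,"y":0.036,"z":0,"spin":0},{"fingers":-1,"x":0,"y":0.036,"z":0,"spin":0},{"fingers":-1,"x":0,"y":0.036,"z":0,"spin":0},{"fingers":-1,"x":0,"y":0.036,"z":0,"spin":0},{"fingers":-1,"x":0,"y":0.036,"z":0,"spin":0},{"fingers":-1,"x":0,"y":0.036,"z":0,"spin":0}]'
python3 -c "
from h import *
st();go(*T(-.028),.083,.244-np.pi/2)"
```

```text
time_s: 3.15
ee_pos: [0.5211, 0.0959, 0.0936]
eef_rot: [-1.571, 0.0, -1.328]
force: [0.8, -0.1, 0.6]
grip_width: 0.0002
{'time_s': 3.15, 'qpos': [0.1129, 0.4033, 1.7102, 0.0, 1.0278, 1.4405], 'ee_pos': [0.5211, 0.0959, 0.0936], 'eef_rot': [-1.5705, 0.0, -1.3276], 'force': [0.8463, -0.1266, 0.5795], 'grip_width': 0.0002}
tool dxyz [ 0.0008  0.0106 -0.0004] spin -0.05
```

```bash

python3 -m handwheel '[{"fingers":-1,"x":0,"y":0.006,"z":0,"spin":0},{"fingers":-1,"x":0.001,"y":0.01,"z":0,"spin":0},{"fingers":-1,"x":0.001,"y":0.014,"z":-0.001,"spin":0},{"fingers":-1,"x":0.001,"y":0.018,"z":-0.003,"spin":0},{"fingers":-1,"x":0.001,"y":0.022,"z":-0.005,"spin":0},{"fingers":-1,"x":0.001,"y":0.026,"z":-0.007,"spin":0},{"fingers":-1,"x":0.001,"y":0.03,"z":-0.009,"spin":0},{"fingers":-1,"x":0.001,"y":0.034,"z":-0.011,"spin":0},{"fingers":-1,"x":0.001,"y":0.034,"z":-0.011,"spin":0},{"fingers":-1,"x":0.001,"y":0.034,"z":-0.011,"spin":0}]'
```

```text
time_s: 4.15
ee_pos: [0.5137, 0.0928, 0.061]
eef_rot: [-1.562, -0.001, -1.328]
force: [14.1, 4.0, 5.4]
grip_width: 0.0004
```

```bash

python3 -m handwheel '[{"fingers":-1,"x":0,"y":0,"z":0.002,"spin":0},{"fingers":-1,"x":0,"y":0,"z":0.004,"spin":0},{"fingers":-1,"x":0,"y":0.001,"z":0.0045,"spin":0},{"fingers":-1,"x":0,"y":0.002,"z":0.0045,"spin":0},{"fingers":-1,"x":0,"y":0.003,"z":0.0045,"spin":0},{"fingers":-1,"x":0,"y":0.004,"z":0.0045,"spin":0},{"fingers":-1,"x":0,"y":0.005,"z":0.0045,"spin":0},{"fingers":-1,"x":0,"y":0.006,"z":0.0045,"spin":0},{"fingers":-1,"x":0,"y":0.006,"z":0.0045,"spin":0},{"fingers":-1,"x":0,"y":0.006,"z":0.0045,"spin":0}]'
python3 -c "
from h import *
o=st();print((o['ee_pos'][:2]-TO)@[np.cos(TY),np.sin(TY)])"
```

```text
time_s: 5.15
ee_pos: [0.515, 0.0932, 0.0539]
eef_rot: [-1.571, -0.0, -1.328]
force: [-5.2, -1.2, 12.5]
grip_width: 0.0004
{'time_s': 5.15, 'qpos': [0.1092, 0.4516, 1.751, -0.0002, 0.9389, 1.437], 'ee_pos': [0.515, 0.0932, 0.0539], 'eef_rot': [-1.5707, -0.0002, -1.3277], 'force': [-5.2211, -1.2128, 12.5278], 'grip_width': 0.0004}
-0.03416127966981168
```

The lever has a raised rim at its rear edge, which keeps the fingertip too near the hinge (13 N already at about 27 mm radius). I'll back out gently and come down on the rim end instead, where the lever arm is about 44 mm.

```bash

python3 -m handwheel '[{"fingers":-1,"x":0,"y":-0.004,"z":0.002,"spin":0},{"fingers":-1,"x":0,"y":-0.008,"z":0.003,"spin":0},{"fingers":-1,"x":0,"y":-0.012,"z":0.004,"spin":0},{"fingers":-1,"x":0,"y":-0.016,"z":0.006,"spin":0},{"fingers":-1,"x":0,"y":-0.021,"z":0.008,"spin":0},{"fingers":-1,"x":0,"y":-0.026,"z":0.009,"spin":0},{"fingers":-1,"x":0,"y":-0.031,"z":0.01,"spin":0},{"fingers":-1,"x":0,"y":-0.036,"z":0.01,"spin":0},{"fingers":-1,"x":0,"y":-0.042,"z":0.01,"spin":0},{"fingers":-1,"x":0,"y":-0.048,"z":0.01,"spin":0}]'
python3 -m handwheel '[{"fingers":-1,"x":0,"y":0,"z":-0.005,"spin":0},{"fingers":-1,"x":0,"y":0,"z":-0.01,"spin":0},{"fingers":-1,"x":0,"y":0,"z":-0.017,"spin":0},{"fingers":-1,"x":0,"y":0.01,"z":-0.017,"spin":0},{"fingers":-1,"x":0,"y":0.016,"z":-0.017,"spin":0},{"fingers":-1,"x":0,"y":0.02,"z":-0.018,"spin":0},{"fingers":-1,"x":0,"y":0.024,"z":-0.019,"spin":0},{"fingers":-1,"x":0,"y":0.028,"z":-0.02,"spin":0},{"fingers":-1,"x":0,"y":0.028,"z":-0.02,"spin":0},{"fingers":-1,"x":0,"y":0.028,"z":-0.02,"spin":0}]'
python3 -c "
from h import *
o=st();print((o['ee_pos'][:2]-TO)@[np.cos(TY),np.sin(TY)])"
```

```text
time_s: 6.15
ee_pos: [0.5245, 0.0958, 0.1017]
eef_rot: [-1.571, 0.0, -1.328]
force: [-0.3, -0.4, 1.0]
grip_width: 0.0003
time_s: 7.15
ee_pos: [0.5052, 0.0909, 0.073]
eef_rot: [-1.572, 0.0, -1.328]
force: [-3.3, -1.3, 7.6]
grip_width: 0.0004
{'time_s': 7.15, 'qpos': [0.1067, 0.4027, 1.7691, -0.0001, 0.9707, 1.4344], 'ee_pos': [0.5052, 0.0909, 0.073], 'eef_rot': [-1.5717, 0.0, -1.3277], 'force': [-3.258, -1.3091, 7.5574], 'grip_width': 0.0004}
-0.04430838051063065
```

```bash

python3 -m handwheel '[{"fingers":-1,"x":0,"y":0.003,"z":0,"spin":0},{"fingers":-1,"x":0,"y":0.006,"z":-0.001,"spin":0},{"fingers":-1,"x":0,"y":0.009,"z":-0.001,"spin":0},{"fingers":-1,"x":0,"y":0.012,"z":-0.001,"spin":0},{"fingers":-1,"x":0,"y":0.014,"z":-0.001,"spin":0},{"fingers":-1,"x":0,"y":0.016,"z":-0.001,"spin":0},{"fingers":-1,"x":0,"y":0.018,"z":-0.001,"spin":0},{"fingers":-1,"x":0,"y":0.02,"z":-0.001,"spin":0},{"fingers":-1,"x":0,"y":0.02,"z":-0.001,"spin":0},{"fingers":-1,"x":0,"y":0.02,"z":-0.001,"spin":0}]'
python3 -c "
from h import *
o=st();print((o['ee_pos'][:2]-TO)@[np.cos(TY),np.sin(TY)])"
```

```text
time_s: 8.15
ee_pos: [0.5041, 0.0906, 0.0531]
eef_rot: [-1.572, -0.0, -1.328]
force: [-2.7, -1.5, 7.7]
grip_width: 0.0006
{'time_s': 8.15, 'qpos': [0.1065, 0.433, 1.7823, -0.0002, 0.9274, 1.4341], 'ee_pos': [0.5041, 0.0906, 0.0531], 'eef_rot': [-1.5719, -0.0, -1.3275], 'force': [-2.7148, -1.4888, 7.6717], 'grip_width': 0.0006}
-0.04540137602129287
```

```bash
cat > ok.py <<'E'
from h import *
import sys
o=get_obs();f=np.linalg.norm(o['force']);print('   z %.4f F %.1f'%(o['ee_pos'][2],f));sys.exit(int(f>float(sys.argv[1])))
E
python3 -m handwheel '[{"fingers":-1,"x":0,"y":0.0005,"z":0,"spin":0},{"fingers":-1,"x":0,"y":0.001,"z":0,"spin":0},{"fingers":-1,"x":0,"y":0.0015,"z":0,"spin":0},{"fingers":-1,"x":0,"y":0.002,"z":0,"spin":0},{"fingers":-1,"x":0,"y":0.0025,"z":0,"spin":0},{"fingers":-1,"x":0,"y":0.003,"z":0,"spin":0},{"fingers":-1,"x":0,"y":0.003,"z":0,"spin":0},{"fingers":-1,"x":0,"y":0.003,"z":0,"spin":0},{"fingers":-1,"x":0,"y":0.003,"z":0,"spin":0},{"fingers":-1,"x":0,"y":0.003,"z":0,"spin":0}]' | grep force; python3 ok.py 12 &&
python3 -m handwheel '[{"fingers":-1,"x":0,"y":0.0002,"z":0,"spin":0},{"fingers":-1,"x":0,"y":0.0004,"z":0,"spin":0},{"fingers":-1,"x":0,"y":0.0006,"z":0,"spin":0},{"fingers":-1,"x":0,"y":0.0008,"z":0,"spin":0},{"fingers":-1,"x":0,"y":0.001,"z":0,"spin":0},{"fingers":-1,"x":0,"y":0.0012,"z":0,"spin":0},{"fingers":-1,"x":0,"y":0.0012,"z":0,"spin":0},{"fingers":-1,"x":0,"y":0.0012,"z":0,"spin":0},{"fingers":-1,"x":0,"y":0.0012,"z":0,"spin":0},{"fingers":-1,"x":0,"y":0.0012,"z":0,"spin":0}]' | grep force; python3 ok.py 12 &&
python3 -m handwheel '[{"fingers":-1,"x":0,"y":0.0002,"z":0,"spin":0},{"fingers":-1,"x":0,"y":0.0004,"z":0,"spin":0},{"fingers":-1,"x":0,"y":0.0006,"z":0,"spin":0},{"fingers":-1,"x":0,"y":0.0008,"z":0,"spin":0},{"fingers":-1,"x":0,"y":0.001,"z":0,"spin":0},{"fingers":-1,"x":0,"y":0.0012,"z":0,"spin":0},{"fingers":-1,"x":0,"y":0.0012,"z":0,"spin":0},{"fingers":-1,"x":0,"y":0.0012,"z":0,"spin":0},{"fingers":-1,"x":0,"y":0.0012,"z":0,"spin":0},{"fingers":-1,"x":0,"y":0.0012,"z":0,"spin":0}]' | grep force; python3 ok.py 12
```

```text
force: [-2.4, -0.6, 6.6]
   z 0.0502 F 7.0
force: [-2.1, -0.2, 7.3]
   z 0.0491 F 7.6
force: [-1.8, -1.4, 9.2]
   z 0.0480 F 9.5
```

```bash

python3 -m handwheel '[{"fingers":-1,"x":0,"y":0.0003,"z":0,"spin":0},{"fingers":-1,"x":0,"y":0.0006,"z":0,"spin":0},{"fingers":-1,"x":0,"y":0.0009,"z":0,"spin":0},{"fingers":-1,"x":0,"y":0.0012,"z":0,"spin":0},{"fingers":-1,"x":0,"y":0.0012,"z":0,"spin":0},{"fingers":-1,"x":0,"y":0.0012,"z":0,"spin":0},{"fingers":-1,"x":0,"y":0.0012,"z":0,"spin":0},{"fingers":-1,"x":0,"y":0.0012,"z":0,"spin":0},{"fingers":-1,"x":0,"y":0.0012,"z":0,"spin":0},{"fingers":-1,"x":0,"y":0.0012,"z":0,"spin":0}]' | grep force; python3 ok.py 13 &&
python3 -m handwheel '[{"fingers":-1,"x":0,"y":0.0003,"z":0,"spin":0},{"fingers":-1,"x":0,"y":0.0006,"z":0,"spin":0},{"fingers":-1,"x":0,"y":0.0009,"z":0,"spin":0},{"fingers":-1,"x":0,"y":0.0012,"z":0,"spin":0},{"fingers":-1,"x":0,"y":0.0012,"z":0,"spin":0},{"fingers":-1,"x":0,"y":0.0012,"z":0,"spin":0},{"fingers":-1,"x":0,"y":0.0012,"z":0,"spin":0},{"fingers":-1,"x":0,"y":0.0012,"z":0,"spin":0},{"fingers":-1,"x":0,"y":0.0012,"z":0,"spin":0},{"fingers":-1,"x":0,"y":0.0012,"z":0,"spin":0}]' | grep force; python3 ok.py 13 &&
python3 -m handwheel '[{"fingers":-1,"x":0,"y":0.0003,"z":0,"spin":0},{"fingers":-1,"x":0,"y":0.0006,"z":0,"spin":0},{"fingers":-1,"x":0,"y":0.0009,"z":0,"spin":0},{"fingers":-1,"x":0,"y":0.0012,"z":0,"spin":0},{"fingers":-1,"x":0,"y":0.0012,"z":0,"spin":0},{"fingers":-1,"x":0,"y":0.0012,"z":0,"spin":0},{"fingers":-1,"x":0,"y":0.0012,"z":0,"spin":0},{"fingers":-1,"x":0,"y":0.0012,"z":0,"spin":0},{"fingers":-1,"x":0,"y":0.0012,"z":0,"spin":0},{"fingers":-1,"x":0,"y":0.0012,"z":0,"spin":0}]' | grep force; python3 ok.py 13 &&
python3 -m handwheel '[{"fingers":-1,"x":0,"y":0.0003,"z":0,"spin":0},{"fingers":-1,"x":0,"y":0.0006,"z":0,"spin":0},{"fingers":-1,"x":0,"y":0.0009,"z":0,"spin":0},{"fingers":-1,"x":0,"y":0.0012,"z":0,"spin":0},{"fingers":-1,"x":0,"y":0.0012,"z":0,"spin":0},{"fingers":-1,"x":0,"y":0.0012,"z":0,"spin":0},{"fingers":-1,"x":0,"y":0.0012,"z":0,"spin":0},{"fingers":-1,"x":0,"y":0.0012,"z":0,"spin":0},{"fingers":-1,"x":0,"y":0.0012,"z":0,"spin":0},{"fingers":-1,"x":0,"y":0.0012,"z":0,"spin":0}]' | grep force; python3 ok.py 13
```

```text
force: [0.4, -0.1, 9.0]
   z 0.0470 F 9.0
force: [-2.0, 0.3, 9.6]
   z 0.0459 F 9.9
force: [-2.2, 0.3, 14.2]
   z 0.0450 F 14.4
   z 0.0450 F 14.4
```

```bash

python3 -m handwheel '[{"fingers":-1,"x":0,"y":0.0002,"z":0,"spin":0},{"fingers":-1,"x":0,"y":0.0004,"z":0,"spin":0},{"fingers":-1,"x":0,"y":0.0004,"z":0,"spin":0},{"fingers":-1,"x":0,"y":0.0004,"z":0,"spin":0},{"fingers":-1,"x":0,"y":0.0004,"z":0,"spin":0},{"fingers":-1,"x":0,"y":0.0004,"z":0,"spin":0},{"fingers":-1,"x":0,"y":0.0004,"z":0,"spin":0},{"fingers":-1,"x":0,"y":0.0004,"z":0,"spin":0},{"fingers":-1,"x":0,"y":0.0004,"z":0,"spin":0},{"fingers":-1,"x":0,"y":0.0004,"z":0,"spin":0}]' | grep force; python3 ok.py 13
```

```text
force: [-2.1, 0.4, 16.2]
   z 0.0448 F 16.3
```

The force climbs steeply while z barely moves, so the lever is at its stop. I'll lift off and look.

```bash

python3 -m handwheel '[{"fingers":-1,"x":0,"y":-0.001,"z":0,"spin":0},{"fingers":-1,"x":0,"y":-0.003,"z":0,"spin":0},{"fingers":-1,"x":0,"y":-0.006,"z":0,"spin":0},{"fingers":-1,"x":0,"y":-0.015,"z":0,"spin":0},{"fingers":-1,"x":0,"y":-0.03,"z":-0.005,"spin":0},{"fingers":-1,"x":0,"y":-0.05,"z":-0.01,"spin":0},{"fingers":-1,"x":0,"y":-0.075,"z":-0.01,"spin":0},{"fingers":-1,"x":0,"y":-0.1,"z":-0.01,"spin":0},{"fingers":-1,"x":0,"y":-0.125,"z":-0.01,"spin":0},{"fingers":-1,"x":0,"y":-0.15,"z":-0.01,"spin":0}]'
python3 - <<'E'
from h import *
b,_=shot('side');p=proj('side',[[*T(.02),.05]])[0].astype(int);x,y=p
save(b,'caught.png',(x-60,y-45,x+60,y+45),4)
u,v=np.meshgrid(np.arange(x-40,x+40),np.arange(y-45,y+30));uv=np.c_[u.ravel(),v.ravel()]
P=dep('side',uv,_);q=P[:,:2]-TO;c,s=np.cos(TY),np.sin(TY);X=q@[c,s];Y=q@[-s,c]
m=(np.abs(Y)<.04)&(X>0)&(X<.1)&(P[:,2]>.045)&(P[:,2]<.12);print(m.sum(),P[m,2].max(), X[m][P[m,2]>P[m,2].max()-.008].mean())
E
```

```text
time_s: 16.15
ee_pos: [0.4944, 0.0883, 0.1952]
eef_rot: [-1.571, 0.0, -1.328]
force: [0.5, -0.1, -1.8]
grip_width: 0.0004
239 0.08530849816229158 0.05849116366794465
```

View pics/caught.png

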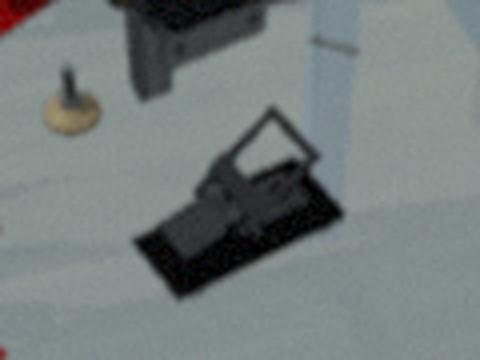

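The jaw is caught open, with its front bar at trap x≈58 mm, z≈85 mm, and the fingers are clear. Now I'll go above the key, turning the wrist half round so the later swing stays within joint 6's range.

```bash

python3 -m handwheel '[{"fingers":-1,"x":0.04,"y":0,"z":-0.004,"spin":-8.5},{"fingers":-1,"x":0.08,"y":0,"z":-0.008,"spin":-17},{"fingers":-1,"x":0.12,"y":0,"z":-0.012,"spin":-25.5},{"fingers":-1,"x":0.16,"y":0,"z":-0.016,"spin":-34},{"fingers":-1,"x":0.2,"y":0,"z":-0.02,"spin":-42.5},{"fingers":-1,"x":0.24,"y":0,"z":-0.023,"spin":-51},{"fingers":-1,"x":0.28,"y":0,"z":-0.026,"spin":-59.5},{"fingers":-1,"x":0.314,"y":0,"z":-0.029,"spin":-68},{"fingers":-1,"x":0.314,"y":0,"z":-0.029,"spin":-76.5},{"fingers":-1,"x":0.314,"y":0,"z":-0.029,"spin":-85}]' 60
python3 -c "
from h import *
go(.542,-.2237,.12,1.686)"
```

```text
time_s: 17.2
ee_pos: [0.5418, -0.2244, 0.1935]
eef_rot: [-1.57, 0.001, 0.147]
force: [-0.7, 0.9, 0.0]
grip_width: 0.0005
tool dxyz [0.0003 0.0735 0.0006] spin -88.17
```

```bash

python3 -m handwheel '[{"fingers":0,"x":0,"y":0.01,"z":0,"spin":-8.5},{"fingers":0,"x":0,"y":0.02,"z":0,"spin":-17},{"fingers":0,"x":0,"y":0.03,"z":0,"spin":-25.5},{"fingers":0,"x":0,"y":0.04,"z":0,"spin":-34},{"fingers":0,"x":0,"y":0.05,"z":0,"spin":-42.5},{"fingers":0,"x":0,"y":0.06,"z":0,"spin":-51},{"fingers":0,"x":0,"y":0.06,"z":0,"spin":-59.5},{"fingers":0,"x":0,"y":0.06,"z":0,"spin":-68},{"fingers":0,"x":0,"y":0.06,"z":0,"spin":-76.5},{"fingers":0,"x":0,"y":0.06,"z":0,"spin":-85}]' 60
python3 - <<'E'
from h import *
o=st();b,_=shot('side');go(.542,-.2237,.021,1.686)
p=proj('side',[[.542,-.2237,.004],[.4278,-.237,.004],[.6166,-.215,.004]]);print(p)
for q in p: cv2.circle(b,tuple(int(v) for v in q.round()),1,(255,0,0),-1)
x,y=p[0].astype(int);save(b,'key1.png',(x-80,y-70,x+80,y+50),4)
E
```

```text
time_s: 18.2
ee_pos: [0.542, -0.2234, 0.1339]
eef_rot: [-1.57, -0.0, 1.632]
force: [0.0, 0.1, 0.2]
grip_width: 0.047
{'time_s': 18.2, 'qpos': [-0.4534, 0.4656, 1.5123, 0.0, 1.1642, -2.0856], 'ee_pos': [0.542, -0.2234, 0.1339], 'eef_rot': [-1.5704, -0.0003, 1.6322], 'force': [0.0195, 0.0841, 0.2383], 'grip_width': 0.047}
tool dxyz [-0.0004  0.1129  0.    ] spin -2.53
[[284.42192473 281.97560782]
 [242.10883505 301.40733545]
 [310.30233131 270.09489362]]
```

View pics/key1.png

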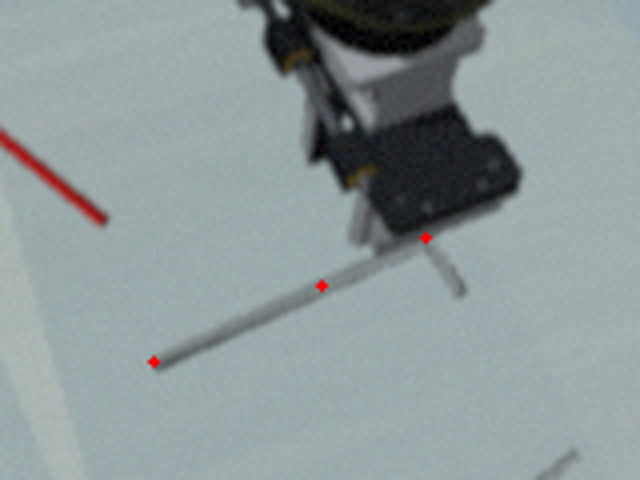

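The projected tip, mid and bend lie on the chrome key. I'll descend and grip.

```bash

python3 -m handwheel '[{"fingers":0,"x":0,"y":0.02,"z":0,"spin":-3},{"fingers":0,"x":0,"y":0.04,"z":0,"spin":-3},{"fingers":0,"x":0,"y":0.06,"z":0,"spin":-3},{"fingers":0,"x":0,"y":0.08,"z":0,"spin":-3},{"fingers":0,"x":0,"y":0.095,"z":0,"spin":-3},{"fingers":0,"x":0,"y":0.105,"z":0,"spin":-3},{"fingers":0,"x":0,"y":0.11,"z":0,"spin":-3},{"fingers":0,"x":0,"y":0.1125,"z":0,"spin":-3},{"fingers":0,"x":0,"y":0.1125,"z":0,"spin":-3},{"fingers":0,"x":0,"y":0.1125,"z":0,"spin":-3}]' 60
python3 -m handwheel '[{"fingers":-1,"x":0,"y":0,"z":0,"spin":0},{"fingers":-1,"x":0,"y":0,"z":0,"spin":0},{"fingers":-1,"x":0,"y":0,"z":0,"spin":0},{"fingers":-1,"x":0,"y":0,"z":0,"spin":0},{"fingers":-1,"x":0,"y":0,"z":0,"spin":0},{"fingers":-1,"x":0,"y":0,"z":0,"spin":0},{"fingers":-1,"x":0,"y":-0.002,"z":0,"spin":0},{"fingers":-1,"x":0,"y":-0.005,"z":0,"spin":0},{"fingers":-1,"x":0,"y":-0.01,"z":0,"spin":0},{"fingers":-1,"x":0,"y":-0.02,"z":0,"spin":0}]' 60
```

```text
time_s: 19.25
ee_pos: [0.5424, -0.2236, 0.0222]
eef_rot: [-1.572, 0.001, 1.678]
force: [-0.1, -0.4, 0.2]
grip_width: 0.047
time_s: 20.25
ee_pos: [0.5418, -0.2233, 0.0417]
eef_rot: [-1.57, -0.001, 1.678]
force: [0.4, 0.3, -0.7]
grip_width: 0.0073
```

```bash

python3 -m handwheel '[{"fingers":-1,"x":0,"y":-0.03,"z":0,"spin":0},{"fingers":-1,"x":0.015,"y":-0.06,"z":-0.012,"spin":9},{"fingers":-1,"x":0.03,"y":-0.06,"z":-0.024,"spin":18},{"fingers":-1,"x":0.045,"y":-0.06,"z":-0.036,"spin":27},{"fingers":-1,"x":0.06,"y":-0.06,"z":-0.048,"spin":36},{"fingers":-1,"x":0.078,"y":-0.06,"z":-0.06,"spin":44},{"fingers":-1,"x":0.096,"y":-0.06,"z":-0.074,"spin":52},{"fingers":-1,"x":0.114,"y":-0.06,"z":-0.088,"spin":60},{"fingers":-1,"x":0.134,"y":-0.06,"z":-0.102,"spin":68},{"fingers":-1,"x":0.151,"y":-0.06,"z":-0.117,"spin":76}]' 60
python3 -m handwheel '[{"fingers":-1,"x":0,"y":0,"z":0,"spin":3},{"fingers":-1,"x":0,"y":0,"z":0,"spin":6},{"fingers":-1,"x":0,"y":0.01,"z":0,"spin":6},{"fingers":-1,"x":0,"y":0.02,"z":0,"spin":6},{"fingers":-1,"x":0,"y":0.03,"z":0,"spin":6},{"fingers":-1,"x":0,"y":0.03,"z":0,"spin":6},{"fingers":-1,"x":0,"y":0.03,"z":0,"spin":6},{"fingers":-1,"x":0,"y":0.03,"z":0,"spin":6},{"fingers":-1,"x":0,"y":0.03,"z":0,"spin":6},{"fingers":-1,"x":0,"y":0.03,"z":0,"spin":6}]' 60
python3 - <<'E'
from h import *
o=st();b,D=shot('side');a,Dt=shot('top');go(*T(.052,-.18),.068,.244)
h=np.array(o['ee_pos']);r=R.from_euler('xyz',o['eef_rot']);k=h+r.apply([0,.018,0]);tip=k+r.apply([0,0,.115]);print('tip pred',tip)
P=[tip,k,[*T(.052),.025]];ims=[]
for n,im in(('side',b),('top',a)):
    p=proj(n,P);print(n,p.round(1).tolist());x,y=((p[0]+p[2])/2).astype(int)
    im=im.copy();cv2.circle(im,tuple(int(v) for v in p[0].round()),1,(255,0,0),-1)
    ims.append(im[y-45:y+45,x-48:x+48])
save(np.hstack(ims),'stage.png',s=4)
E
```

```text
time_s: 21.25
ee_pos: [0.6426, -0.0597, 0.1025]
eef_rot: [-1.571, -0.001, 0.346]
force: [0.0, 0.0, -0.9]
grip_width: 0.0067
time_s: 22.25
ee_pos: [0.6423, -0.0608, 0.0719]
eef_rot: [-1.571, -0.0, 0.247]
force: [0.4, -0.7, -0.4]
grip_width: 0.0066
{'time_s': 22.25, 'qpos': [-0.1511, 0.6591, 1.3657, 0.0, 1.1162, -0.3984], 'ee_pos': [0.6423, -0.0608, 0.0719], 'eef_rot': [-1.571, -0.0005, 0.2473], 'force': [0.3522, -0.6666, -0.3891], 'grip_width': 0.0066}
tool dxyz [-0.0001  0.0038  0.0005] spin 0.19
tip pred [0.61417083 0.05074342 0.05386993]
side [[272.4, 182.8], [297.0, 209.5], [259.5, 175.6]]
top [[252.7, 165.3], [292.9, 155.9], [230.5, 172.7]]
```

View pics/stage.png

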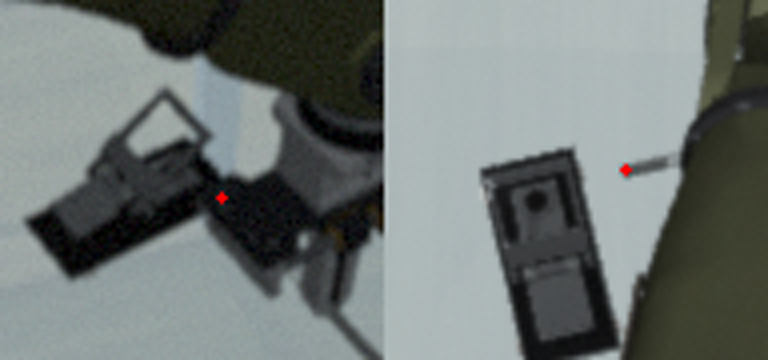

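The key tip (right image, 625,170) is where predicted, the cup is at (537,200), and the jaw is still open. I'll go in over the cup now.

```bash

python3 -m handwheel '[{"fingers":-1,"x":0,"y":0.006,"z":0,"spin":0},{"fingers":-1,"x":0,"y":0.012,"z":0.01,"spin":0},{"fingers":-1,"x":0,"y":0.012,"z":0.022,"spin":0},{"fingers":-1,"x":0,"y":0.012,"z":0.034,"spin":0},{"fingers":-1,"x":0,"y":0.012,"z":0.046,"spin":0},{"fingers":-1,"x":0,"y":0.012,"z":0.056,"spin":0},{"fingers":-1,"x":0,"y":0.012,"z":0.065,"spin":0},{"fingers":-1,"x":0,"y":0.012,"z":0.07,"spin":0},{"fingers":-1,"x":0,"y":0.012,"z":0.071,"spin":0},{"fingers":-1,"x":0,"y":0.012,"z":0.071,"spin":0}]' 60
python3 - <<'E'
from h import *
o=st();a,D=shot('top');b,D=shot('side');go(*T(.052,-.109),.047,.244)
ims=[]
for n,im in(('side',b),('top',a)):
    x,y=proj(n,[*T(.052),.03])[0].astype(int);ims.append(im[y-40:y+40,x-45:x+45])
save(np.hstack(ims),'over.png',s=4)
E
```

```text
time_s: 23.35
ee_pos: [0.6248, 0.008, 0.0596]
eef_rot: [-1.571, -0.0, 0.247]
force: [-0.2, 0.0, -1.3]
grip_width: 0.007
{'time_s': 23.35, 'qpos': [-0.0457, 0.6345, 1.4394, -0.0001, 1.0676, -0.2929], 'ee_pos': [0.6248, 0.008, 0.0596], 'eef_rot': [-1.5709, -0.0001, 0.2473], 'force': [-0.1961, 0.0423, -1.3446], 'grip_width': 0.007}
tool dxyz [0.0002 0.0126 0.0008] spin 0.16
```

View pics/over.png

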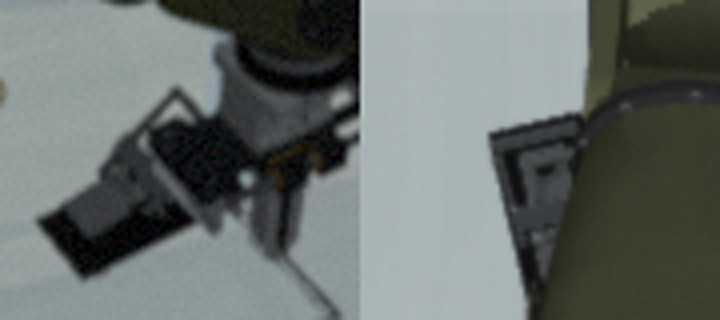

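Both views show the key over the cup and the hand well outside the jaw. I'll press gently.

```bash

python3 -m handwheel '[{"fingers":-1,"x":0,"y":0.005,"z":0,"spin":0},{"fingers":-1,"x":0,"y":0.01,"z":0,"spin":0},{"fingers":-1,"x":0,"y":0.0115,"z":0,"spin":0},{"fingers":-1,"x":0,"y":0.0125,"z":0,"spin":0},{"fingers":-1,"x":0,"y":0.0135,"z":0,"spin":0},{"fingers":-1,"x":0,"y":0.0145,"z":0,"spin":0},{"fingers":-1,"x":0,"y":0.0155,"z":0,"spin":0},{"fingers":-1,"x":0,"y":0.0165,"z":0,"spin":0},{"fingers":-1,"x":0,"y":0.0175,"z":0,"spin":0},{"fingers":-1,"x":0,"y":0.018,"z":0,"spin":0}]' 60
python3 - <<'E'
from h import *
o=st();b,D=shot('side')
x,y=proj('side',[*T(.02),.05])[0].astype(int)
u,v=np.meshgrid(np.arange(x-40,x+40),np.arange(y-45,y+30));uv=np.c_[u.ravel(),v.ravel()]
P=dep('side',uv,D);q=P[:,:2]-TO;c,s=np.cos(TY),np.sin(TY);X=q@[c,s];Y=q@[-s,c]
m=(np.abs(Y)<.033)&(X>-.06)&(X<.1)&(P[:,2]>.002)&(P[:,2]<.12);Z=P[:,2]
for lo in range(-60,100,20):
    k=m&(X*1e3>=lo)&(X*1e3<lo+20)
    if k.any(): print(lo,k.sum(),Z[k].max().round(3))
E
```

```text
time_s: 24.45
ee_pos: [0.6249, 0.008, 0.0416]
eef_rot: [-1.571, -0.0, 0.247]
force: [-0.3, -1.2, 2.4]
grip_width: 0.0068
{'time_s': 24.45, 'qpos': [-0.0457, 0.6588, 1.447, -0.0, 1.0355, -0.2929], 'ee_pos': [0.6249, 0.008, 0.0416], 'eef_rot': [-1.5709, -0.0003, 0.2472], 'force': [-0.2866, -1.1541, 2.4273], 'grip_width': 0.0068}
-60 134 0.029
-40 123 0.035
-20 161 0.044
0 133 0.059
20 35 0.069
40 46 0.085
60 15 0.085
80 1 0.01
```

```bash

python3 -m handwheel '[{"fingers":-1,"x":0,"y":0.0005,"z":0,"spin":0},{"fingers":-1,"x":0,"y":0.001,"z":0,"spin":0},{"fingers":-1,"x":0,"y":0.0015,"z":0,"spin":0},{"fingers":-1,"x":0,"y":0.002,"z":0,"spin":0},{"fingers":-1,"x":0,"y":0.0025,"z":0,"spin":0},{"fingers":-1,"x":0,"y":0.003,"z":0,"spin":0},{"fingers":-1,"x":0,"y":0.003,"z":0,"spin":0},{"fingers":-1,"x":0,"y":0.003,"z":0,"spin":0},{"fingers":-1,"x":0,"y":0.003,"z":0,"spin":0},{"fingers":-1,"x":0,"y":0.003,"z":0,"spin":0}]' 60
cat > jaw.py <<'E'
from h import *
b,D=shot('side')
x,y=proj('side',[*T(.02),.05])[0].astype(int)
u,v=np.meshgrid(np.arange(x-40,x+40),np.arange(y-45,y+30));uv=np.c_[u.ravel(),v.ravel()]
P=dep('side',uv,D);q=P[:,:2]-TO;c,s=np.cos(TY),np.sin(TY);X=q@[c,s];Y=q@[-s,c]
m=(np.abs(Y)<.033)&(X>-.06)&(X<.1)&(P[:,2]>.002)&(P[:,2]<.12);Z=P[:,2]
print([(lo,int(k.sum()),Z[k].max().round(3)) for lo in range(-60,100,20) for k in [m&(X*1e3>=lo)&(X*1e3<lo+20)] if k.any()])
E
python3 jaw.py
```

```text
time_s: 25.5
ee_pos: [0.6247, 0.0082, 0.0385]
eef_rot: [-1.571, 0.0, 0.247]
force: [-0.1, -0.6, -1.9]
grip_width: 0.0068
[(-60, 115, np.float64(0.063)), (-40, 149, np.float64(0.063)), (-20, 156, np.float64(0.047)), (0, 100, np.float64(0.044)), (20, 34, np.float64(0.042)), (40, 9, np.float64(0.035)), (60, 18, np.float64(0.033))]
```

The jaw has sprung and rests on the key. I'll draw the key straight out.

```bash

python3 -m handwheel '[{"fingers":-1,"x":0,"y":-0.001,"z":-0.005,"spin":0},{"fingers":-1,"x":0,"y":-0.001,"z":-0.012,"spin":0},{"fingers":-1,"x":0,"y":-0.001,"z":-0.02,"spin":0},{"fingers":-1,"x":0,"y":-0.001,"z":-0.03,"spin":0},{"fingers":-1,"x":0,"y":-0.001,"z":-0.04,"spin":0},{"fingers":-1,"x":0,"y":-0.001,"z":-0.055,"spin":0},{"fingers":-1,"x":0,"y":-0.001,"z":-0.07,"spin":0},{"fingers":-1,"x":0,"y":-0.001,"z":-0.085,"spin":0},{"fingers":-1,"x":0,"y":-0.001,"z":-0.1,"spin":0},{"fingers":-1,"x":0,"y":-0.001,"z":-0.11,"spin":0}]' 60
python3 jaw.py
python3 - <<'E'
from h import *
o=st();b,D=load('side');h=np.array(o['ee_pos']);r=R.from_euler('xyz',o['eef_rot']);k=h+r.apply([0,.018,0])
p=proj('side',[k+r.apply([0,0,.115]),k,k+r.apply([0,0,-.075])]);print(p.round(1).tolist())
for q in p: cv2.circle(b,tuple(int(v) for v in q.round()),1,(255,0,0),-1)
x,y=p[1].astype(int);save(b,'out.png',(x-100,y-70,x+60,y+50),4)
E
```

```text
time_s: 26.55
ee_pos: [0.652, -0.1003, 0.0395]
eef_rot: [-1.571, -0.0, 0.246]
force: [-0.3, -0.0, -1.1]
grip_width: 0.0069
[(-60, 100, np.float64(0.063)), (-40, 153, np.float64(0.066)), (-20, 163, np.float64(0.053)), (0, 121, np.float64(0.043)), (20, 93, np.float64(0.04)), (40, 104, np.float64(0.029)), (60, 99, np.float64(0.026)), (80, 32, np.float64(0.016))]
{'time_s': 26.6, 'qpos': [-0.2093, 0.73, 1.3293, -0.0003, 1.0818, -0.4549], 'ee_pos': [0.6522, -0.1012, 0.0395], 'eef_rot': [-1.5712, -0.0003, 0.2457], 'force': [0.576, -0.7879, -1.2584], 'grip_width': 0.007}
[[280.0, 199.3], [305.0, 227.1], [323.2, 247.2]]
```

View pics/out.png

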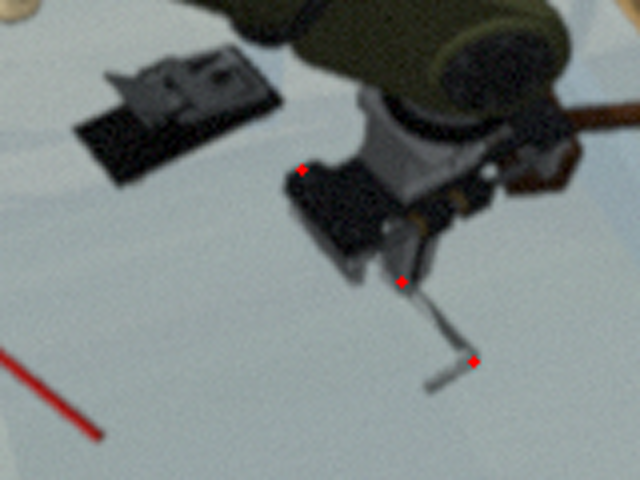

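The jaw is shut and the key is out, still in line with the fingers. I'll lower it to the desk and release.

```bash

python3 -m handwheel '[{"fingers":-1,"x":0,"y":0.004,"z":-0.005,"spin":0},{"fingers":-1,"x":0,"y":0.008,"z":-0.01,"spin":0},{"fingers":-1,"x":0,"y":0.011,"z":-0.01,"spin":0},{"fingers":-1,"x":0,"y":0.013,"z":-0.01,"spin":0},{"fingers":-1,"x":0,"y":0.015,"z":-0.01,"spin":0},{"fingers":-1,"x":0,"y":0.016,"z":-0.01,"spin":0},{"fingers":-1,"x":0,"y":0.017,"z":-0.01,"spin":0},{"fingers":-1,"x":0,"y":0.017,"z":-0.01,"spin":0},{"fingers":-1,"x":0,"y":0.017,"z":-0.01,"spin":0},{"fingers":-1,"x":0,"y":0.017,"z":-0.01,"spin":0}]' 60
```

```text
time_s: 27.6
ee_pos: [0.6542, -0.1082, 0.0227]
eef_rot: [-1.571, -0.0, 0.247]
force: [0.8, 0.2, -1.3]
grip_width: 0.0066
```

```bash

python3 -m handwheel '[{"fingers":-1,"x":0,"y":0.0005,"z":0,"spin":0},{"fingers":-1,"x":0,"y":0.001,"z":0,"spin":0},{"fingers":-1,"x":0,"y":0.001,"z":0,"spin":0},{"fingers":-1,"x":0,"y":0.001,"z":0,"spin":0},{"fingers":-0.7,"x":0,"y":0.001,"z":0,"spin":0},{"fingers":-0.7,"x":0,"y":0.001,"z":0,"spin":0},{"fingers":-0.3,"x":0,"y":0.001,"z":0,"spin":0},{"fingers":-0.3,"x":0,"y":0.001,"z":0,"spin":0},{"fingers":-0.3,"x":0,"y":0.001,"z":0,"spin":0},{"fingers":-0.3,"x":0,"y":0.001,"z":0,"spin":0}]' 10
python3 -m handwheel '[{"fingers":-0.3,"x":0,"y":-0.005,"z":0,"spin":0},{"fingers":-0.3,"x":0,"y":-0.015,"z":0,"spin":0},{"fingers":-0.3,"x":0,"y":-0.03,"z":0,"spin":0},{"fingers":-0.3,"x":0,"y":-0.06,"z":0,"spin":0},{"fingers":-0.3,"x":0,"y":-0.1,"z":0,"spin":0},{"fingers":-0.3,"x":0,"y":-0.14,"z":-0.03,"spin":0},{"fingers":-0.3,"x":0,"y":-0.18,"z":-0.07,"spin":0},{"fingers":-0.3,"x":0,"y":-0.18,"z":-0.11,"spin":0},{"fingers":-0.3,"x":0,"y":-0.18,"z":-0.15,"spin":0},{"fingers":-0.3,"x":0,"y":-0.18,"z":-0.18,"spin":0}]'
python3 jaw.py
python3 - <<'E'
from h import *
b,D=load('side');a,Dt=shot('top')
save(np.vstack([b[90:300,130:400],a[60:250,100:370]]),'end.png',s=1.45)
P=[[.6517+x*-.244,-.1075+x*.97,.004] for x in(.115,0,-.075)];print(proj('side',P).round(),proj('top',P).round())
E
```

```text
time_s: 28.6
ee_pos: [0.6542, -0.1082, 0.0215]
eef_rot: [-1.571, -0.0, 0.247]
force: [-0.4, -0.1, 0.9]
grip_width: 0.0329
time_s: 29.6
ee_pos: [0.6981, -0.2852, 0.2035]
eef_rot: [-1.572, -0.001, 0.246]
force: [0.5, -0.2, 0.8]
grip_width: 0.0326
[(-60, 105, np.float64(0.065)), (-40, 152, np.float64(0.066)), (-20, 166, np.float64(0.053)), (0, 122, np.float64(0.042)), (20, 97, np.float64(0.04)), (40, 107, np.float64(0.03)), (60, 89, np.float64(0.025)), (80, 26, np.float64(0.016))]
[[280. 205.]
 [305. 233.]
 [323. 253.]] [[269. 166.]
 [308. 157.]
 [333. 151.]]
```

View pics/end.png

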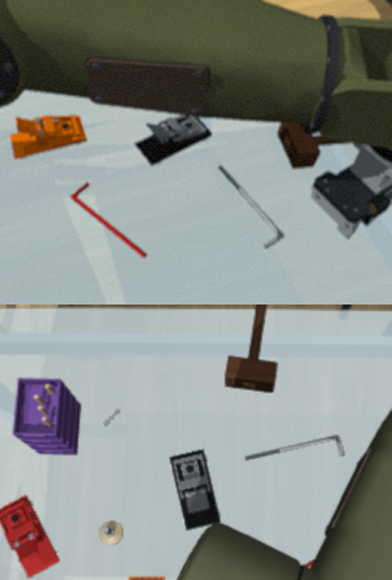

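The key lies flat on the desk, well clear of the shut trap. Bins, mallet, foot and bolt look unmoved. I'm handing in.

```bash
python3 -c "
from h import *
workorder.hand_in();st()"
```

```text
the job is handed in; nothing more can be done
the job is handed in; nothing more can be done
```

The trap test is done and handed in at about 30 s of the 72 s allowed. The hand-in reports no verdict.

- **Setting the lever:** I pushed it down until the force climbed to about 16 N at the stop, then lifted off. The side picture and depth showed the jaw holding open by itself. My first push caught on the raised rim at the lever's rear edge; the highest force I read was about 15.6 N. I let the lever back up and pushed from the rim end instead. Forces were read only at the end of each move, so short peaks in between were not seen.
- **Tripping:** I pressed the cup with the tip of the larger chrome hex key, with the hand about 105 mm to the side. The first press, about 3.5 N, did not trip it. About 3 mm more did, and the jaw came down on the key.
- **Laying down:** I drew the key straight out, lowered it to the desk until it touched, and released it there.
- **Last checks:** Depth showed the lever back up at about 65 mm and the front bar at about 25 mm, which matches a shut jaw. Both pictures show the key flat and clear of the trap. The bins, mallet, foot and cam bolt looked unmoved, but I judged that by eye and did not measure it. No check failed or disagreed.

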